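# Ready the clockwork tube rocker and hold its arm off the parking ball

### The arm

A 6-joint arm with a two-finger parallel gripper is mounted at the origin on the work surface. World frame = base frame: x ahead of the robot, y to its left, z up, the work surface at z = 0. Lengths are in mm, angles in rad, forces in N, time in s.
With the tool pointing down it reaches from about 300 to 775 mm from the base axis. Payload 14.6 kg.
Tool frame: the origin (TCP) lies midway between the tips of the shut fingers; the grasp point (between the pads) lies 19 mm behind it (manip.hold_point_z is the distance from the TCP to the grasp point, in mm); z points along the fingers, y is the direction in which the jaws open and shut (so a half turn about z gives the same grasp; the last joint's range is limited). The gripper opens to 94 mm and grips with 3 to 60 N. Pads are 16 mm wide; open, the fingers measure 119 mm over their backs; the gripper's body (75 mm by 177 mm) begins 78 mm behind the grasp point.
Start: joints at [-1.322, 0.3, 1.521, -0, 1.321, -0.067], TCP at [170.81, -522.794, 205.446] pointing down, gripper open.
Joint ranges: [-3.03, 3.03], [-0.79, 2.21], [0.23, 2.52], [-1.04, 4.18], [0, 3.07], [-2.55, 2.55]. Speed limits (rad/s): [2.22, 2.22, 2.57, 3.14, 3.14, 3.14].

### API

Orientations are given as [roll, pitch, yaw] about the fixed x, y, z axes, in that order (R = Rz(yaw) Ry(pitch) Rx(roll)).
In Python, from cell import manip gives the robot as it stands.
- The arm moves only by the shell command python3 -m crank 'ROWS' [OPENING] [FORCE]. ROWS is JSON, a list of rows, each an object with "offset": the shift along the world's x, y, z in m, a list of three; "spin": the turn about the world's z in degrees. In form: [{"offset": [dx, dy, dz], "spin": spin}, ...]. A call has exactly 8 rows; each row is the pose to reach, as a shift and turn from the pose measured when the call began; what a row does not reach only later rows make up. A row lasts 1/12 s, in which the tool goes at most 41.7 mm and 7.16 degrees, less where a joint would pass 70% of its speed; a pose out of reach is approached as far as the arm can. A call with a gripper value outside its range is refused whole. OPENING is the opening, from 0 (shut) to 1 (fully open), set as the call begins (- or left out, the last holds). The fingers move at their own pace and stop on an object; FORCE is the grip in N (left out, the last holds). Time passes only in rows, so rows that repeat a pose let the fingers close, or fill a call up. It gives the time, the measured TCP pose, the force and the opening at its end, in the units of the state.
- manip.read_state(): the state, without advancing time (a new reading comes with each control period).
- manip.camera(name): name is "scene" or "top" or "wrist"; returns a dict with "pixels" (420x560x3 uint8, red, green, blue), "fx", "fy", "cx", "cy" (pixels), "extrinsics" (4x4, takes a point from world to camera coordinates); the wrist camera has in their place "hand_eye" (4x4, takes a point from camera to tool coordinates, whose origin is the TCP and whose axes are the flange's). Camera axes: x right, y down, z forward; pixel columns grow to the right and rows downward; lengths in mm; the calibration is good to about 2 mm. A picture is of the moment at which its call begins: read the wrist's pose just before it. There is no depth.
- manip.sign_off(): hands the job in, once; it reports no verdict.
Trained networks look in a picture, given as the dict that the camera call returned (one of the last four; its "shot" number tells which), for a name from the list of things; names that differ only in an ending like _2 or _b are one class to them, and where a whole thing is asked for, a point or a joint stands for the part that bears it (a point fixed in the world has none). Each returns a list of dicts, best first, with "conf" (0 to 1); they miss things now and then, are a little off and sometimes report something else, mostly with a low value. They report only what shows in the picture. A call takes as long as a camera call.
- manip.search_frame(picture, name): "location" ([x, y, z] in mm, in world coordinates, good to about 4 mm: the middle of the surface that is visible of it).
- manip.masks_of(picture, name): "mask" (420x560 bool, what is visible of it).
The state is a dict: "clock": time; "joints": joint angles; "qd": joint speeds; "effort": joint torques, N m; "eef_pos": TCP position; "eef_rot": TCP orientation; "wrist_force": force on the tool from outside, world axes, zero at the start; "moment": the same for the moment, N m; "finger_gap": finger opening in mm.
Only numpy, scipy, OpenCV 4.12 (cv2) and the standard library are available. Lean on these libraries where they do the work, as an engineer would, in place of code of your own. Each camera call takes 0.05 s, during which the arm holds its last target. There are 200 camera calls.

### The job

Get the spring-driven tube rocker ready to run: first wind its key clockwise all the way to the stop (it takes several partial turns), then pull the spring latch at the free end of the rocker arm sideways, out from under the ball, and lift the arm off its ball with the latch pulled. Finish while still holding the arm up with the gripper, its free end at least 5 cm above where it was parked and still, and leave the other things on the bench where they stand.

Things in the scene. Friction and masses are not known exactly. Their poses are not given: they have to be found in the camera images.
- rocker: Clockwork tube rocker, fixed. Grey base 160 (x) x 360 (y) x 12 mm, origin centred under it on the bench, z up. White drive box at the +y end (top at 97 mm) with the key on top. The arm, hinged at the box, runs to the -y end; its socket (42 mm square, top at 97 mm) sits over a 28 mm steel ball, on a post, centred at (0,-150,75) mm. Two tubes are fixed on the arm, tops at 118 mm.
- key (a joint): Turn of the winding key about its upright axis, rad; grows as it is turned clockwise seen from above; starts between 0 and 0.5, stop (fully wound) at 2.6. The spring and pawl resist with about 0.11 to 0.16 N m; the key stays where it is let go.
- key_grip (a point): Point on the winding key's axis at grip height, 134 mm above the bench, at (0, 117) mm in the rocker's frame. The key is an upright steel blade 44 mm wide along this point's x axis, 10 mm thick along its y axis, from 115 to 147 mm above the bench; z is up. It turns with the key.
- latch (a joint): Slide of the latch, m: 0 home under the ball, grows as it is pulled towards the rocker's -x side, stop at 0.028. A spring pushes it home with 1.8 N at 0, 6.8 N at the stop. Until it is pulled about 20 mm its fork lies under the ball and the arm cannot be lifted; let go, it springs home.
- latch_grip (a point): Grip point on the latch's upright steel tab, 13 mm below its top, 125 mm above the bench when parked, at (-36,-150) mm in the rocker's frame. Tab 10 mm thick along this point's x, 24 mm wide along y, standing clear above the socket from 97 to 138 mm; axes parallel to the rocker's while parked. The latch rides on the arm: lifting the tab lifts the arm.
- beam (a joint): Lift of the rocker arm, rad: 0 parked on the ball, grows as the free (-y) end rises, stop at 0.6. The socket and the latch tab lie 190 mm from the hinge (along y), so 0.27 rad is about 5 cm. It falls back when let go; lifting the tab takes about 3 to 4 N.
- pivot (a point): Point on the arm's level hinge axis, at (0, 40, 85) mm in the rocker's frame; the hinge axis runs along the rocker's x.
- timer: Bystander: flat white timer 55 x 70 x 22 mm, origin at the centre of its underside, z up.
- pot: Bystander: specimen pot with yellow lid, 50 mm across, 55 mm tall, origin under its centre.
- bottle: Bystander: white reagent bottle 52 mm across, 110 mm tall, origin under its centre.
- tip_box: Bystander: open box of pipette tips 80 x 120 x 50 mm, origin under its centre.
- tube_rack: Bystander: blue tube rack 200 (x) x 70 (y) mm with capped tubes to 95 mm, origin under its centre.
- pipette: Bystander: pipette lying flat, 235 mm along its x, 50 mm wide, 22 mm high, origin on the bench under its middle.

How it is judged (in metres and radians):
On the way, in this order (a step that is already met when the one before it is completed fails the run):
1. the key is wound to its stop while the arm is still parked and latched (value of joint key above 2.4 rad and value of joint beam below 0.05 rad and value of joint latch below 0.006 m), for 0.2 s.
2. the latch is pulled out from under the ball, the arm not yet lifted (value of joint latch above 0.016 m and value of joint beam below 0.06 rad), for 0.05 s.
At the end, for the whole second after the job is handed in: The key is fully wound (over 2.4 rad of 2.6); the rocker arm is held up by the fingers alone (contact over 1.5 N, no other object touching the rocker), lifted over 0.25 rad (about 47 mm at its free end) and still (under 0.1 rad/s); every bystander within 40 mm of its start (value of joint key above 2.4 rad and value of joint beam between 0.25 and 0.62 rad and velocity of joint beam between -0.1 and 0.1 rad/s and contact force between the fingers and rocker above 1.5 N and contact force between rocker and timer below 0.3 N and contact force between rocker and pot below 0.3 N and contact force between rocker and bottle below 0.3 N and contact force between rocker and tip_box below 0.3 N and contact force between rocker and tube_rack below 0.3 N and contact force between rocker and pipette below 0.3 N and distance of each of timer, pot, bottle, tip_box, tube_rack, pipette from where it was at the start of the episode below 0.04 m); the arm keeps its last pose, push and grip.
It fails at once if a bystander is pushed more than 40 mm away (distance of any of timer, pot, bottle, tip_box, tube_rack, pipette from where it was at the start of the episode above 0.04 m).
It fails at once if a bystander is knocked over (angle between any of timer, pot, bottle, tip_box, tube_rack, pipette's own z axis and vertical above 0.5 rad).
It also fails if it takes over 54 s, if anything falls off the work surface, if the arm or the gripper's body presses on something with over 40 N, if the wrist force passes 120 N, or if a joint passes its speed limit or range.

## Working session

There is one attempt and no reset: what is moved stays moved. The work goes in short steps, Python scripts to look and compute and a shell command to move; the robot and the scene stay as the last step left them, time stands still between calls to the robot, and variables do not carry over. Pictures are saved under pics/ and viewed, about 8 in all and at most 12, crops included, and the job is handed in when it is done.

```bash
ls; mkdir -p pics
python3 - <<'E'
from cell import manip
import cv2,numpy as np
print(manip.read_state())
ims=[]
for n in("scene","top"):
    p=manip.camera(n); ims.append(p); cv2.imwrite(f"pics/{n}1.png",p["pixels"][:,:,::-1])
    for k in("rocker","key","key_grip","latch","latch_grip","beam","timer","pot","bottle","tip_box","tube_rack","pipette"):
        try: print(n,k,[(np.round(d["location"]),round(d["conf"],2)) for d in manip.search_frame(p,k)[:2]])
        except Exception as e: print(k,e)
E
```

```text
pics
{'clock': 0.0, 'joints': array([-1.32161009e+00,  3.00467620e-01,  1.52161381e+00, -1.52260818e-05,
        1.32072586e+00, -6.65910902e-02]), 'qd': array([-0.00037981,  0.00113798, -0.00026231, -0.00099482, -0.00038824,
        0.00030028]), 'effort': array([ 1.93064084e-04, -5.31810522e+01, -3.52739167e+01,  7.07167760e-02,
        2.44114827e-02, -9.92695573e-05]), 'eef_pos': array([ 170.73333832, -522.53005917,  204.87440453]), 'eef_rot': array([-3.14037972e+00, -6.61094126e-05,  3.15781060e-01]), 'wrist_force': array([ 0.40263529,  0.31933748, -0.33411972]), 'moment': array([-0.01762849,  0.02917444, -0.02011247]), 'finger_gap': 93.95348846588084}
scene rocker [(array([587., -19.,  61.]), 0.93), (array([708.,  50.,  41.]), 0.74)]
scene key [(array([545.,  74., 137.]), 0.65)]
scene key_grip [(array([546.,  73., 137.]), 0.54), (array([507., 236.,  19.]), 0.18)]
scene latch [(array([ 561., -190.,  113.]), 0.59)]
scene latch_grip [(array([ 561., -190.,  116.]), 0.74)]
scene beam [(array([ 582., -102.,  100.]), 0.88), (array([ 658., -295.,   54.]), 0.59)]
scene timer [(array([ 4
[... 194 characters left out ...]
rray([ 660., -294.,   55.]), 0.56)]
scene pipette [(array([504., 234.,  20.]), 0.73), (array([544.,  74., 138.]), 0.47)]
top rocker [(array([561., -39.,  94.]), 0.86)]
top key [(array([541.,  73., 147.]), 0.39)]
top key_grip [(array([541.,  74., 146.]), 0.48)]
top latch [(array([ 559., -186.,   95.]), 0.69)]
top latch_grip [(array([ 438., -181.,   20.]), 0.68)]
top beam [(array([574., -99.,  94.]), 0.62)]
top timer [(array([ 440., -178.,   22.]), 0.78)]
top pot [(array([ 736., -156.,   55.]), 0.75)]
top bottle [(array([399., -11.,  76.]), 0.59)]
top tip_box [(array([698.,  44.,  37.]), 0.61)]
top tube_rack [(array([ 638., -302.,   52.]), 0.58)]
top pipette [(array([497., 226.,  25.]), 0.76)]
```

View pics/scene1.png

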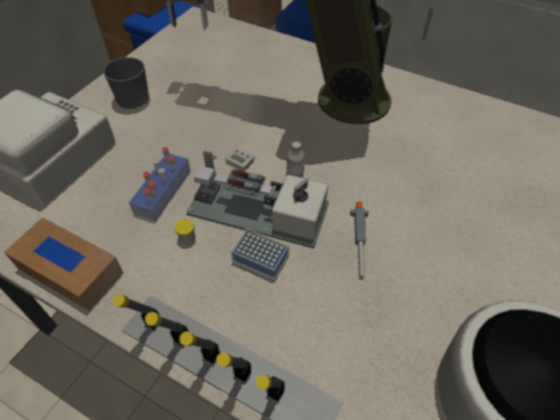

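View pics/top1.png

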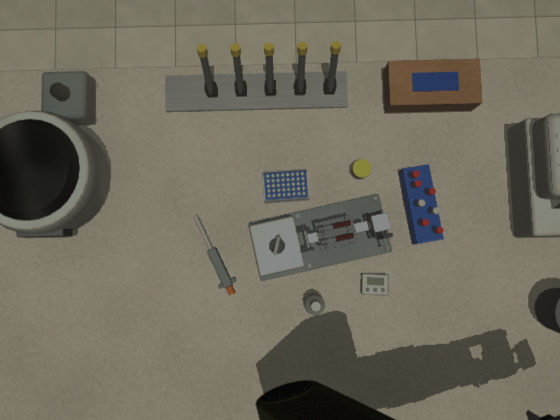

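```bash
python3 -m crank '[{"offset":[0.02,0.03,0.02],"spin":7},{"offset":[0.04,0.06,0.04],"spin":14},{"offset":[0.06,0.09,0.06],"spin":21},{"offset":[0.08,0.12,0.08],"spin":28},{"offset":[0.1,0.15,0.1],"spin":35},{"offset":[0.12,0.18,0.12],"spin":42},{"offset":[0.14,0.21,0.12],"spin":49},{"offset":[0.16,0.24,0.12],"spin":56}]' 1
python3 -m crank '[{"offset":[0.02,0.035,0],"spin":7},{"offset":[0.04,0.07,0],"spin":14},{"offset":[0.06,0.105,0],"spin":21},{"offset":[0.08,0.14,0],"spin":28},{"offset":[0.1,0.175,0],"spin":35},{"offset":[0.12,0.21,0],"spin":42},{"offset":[0.14,0.245,0],"spin":49},{"offset":[0.16,0.28,0],"spin":56}]'
```

```text
clock: 1.97
eef_pos: [331.6, -281.4, 326.7]
eef_rot: [3.139, 0.001, 1.299]
wrist_force: [0.2, 0.4, -0.3]
finger_gap: 94.0
clock: 2.63
eef_pos: [492.1, 0.7, 326.9]
eef_rot: [3.139, 0.002, 2.283]
wrist_force: [0.2, -1.2, 0.0]
finger_gap: 94.1
```

```bash
cat > h.py <<'E'
from cell import manip
import cv2,numpy as np
from scipy.spatial.transform import Rotation as Ro
def shot(fn):
    s=manip.read_state(); p=manip.camera("wrist")
    T=np.eye(4); T[:3,:3]=Ro.from_euler("xyz",s["eef_rot"]).as_matrix(); T[:3,3]=s["eef_pos"]
    p["T"]=T@p["hand_eye"]; cv2.imwrite(fn,p["pixels"][:,:,::-1]); return p
def ray(p,uv,z):
    uv=np.atleast_2d(uv).astype(float); d=np.c_[(uv[:,0]-p["cx"])/p["fx"],(uv[:,1]-p["cy"])/p["fy"],np.ones(len(uv))]@p["T"][:3,:3].T
    o=p["T"][:3,3]; return o+d*((z-o[2])/d[:,2])[:,None]
def proj(p,X):
    c=(np.atleast_2d(X)-p["T"][:3,3])@p["T"][:3,:3]; return np.c_[c[:,0]/c[:,2]*p["fx"]+p["cx"],c[:,1]/c[:,2]*p["fy"]+p["cy"]]
def key(p):
    for d in manip.masks_of(p,"key")[:2]:
        m=d["mask"].astype(np.uint8); ys,xs=np.nonzero(m); print("key",d["conf"],len(xs),xs.mean(),ys.mean())
        w=ray(p,np.c_[xs,ys],147)[:,:2]; r=cv2.minAreaRect(w.astype(np.float32)); print(r,w.mean(0))
        e,v=np.linalg.eigh(np.cov(w.T)); print("axis",np.degrees(np.arctan2(v[1,1],v[0,1])),np.sqrt(e))
E
python3 - <<'E'
from h import *
import pickle
p=shot("pics/w1.png"); pickle.dump(p,open("w1.pkl","wb")); print(proj(p,[[543,74,147],[560,-190,125]]),p["T"])
key(p)
E
```

```text
[[348.6479159  174.45097202]
 [228.02550273 316.99973007]] [[ 7.57539037e-01  6.34233554e-01  1.54539337e-01  4.48428942e+02]
 [ 6.52783251e-01 -7.37063317e-01 -1.74961978e-01  5.18331158e+01]
 [ 2.93851927e-03  2.33421219e-01 -9.72371277e-01  5.06835528e+02]
 [ 0.00000000e+00  0.00000000e+00  0.00000000e+00  1.00000000e+00]]
```

View pics/w1.png

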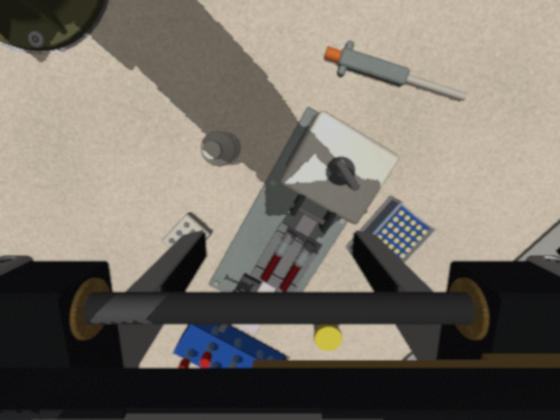

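Run:
```python
import cv2
a=cv2.imread("pics/w1.png")[95:235,265:415]; cv2.imwrite("pics/w1c.png",cv2.resize(a,None,fx=4,fy=4,interpolation=cv2.INTER_CUBIC))
```

```text
(no output)
```

View pics/w1c.png

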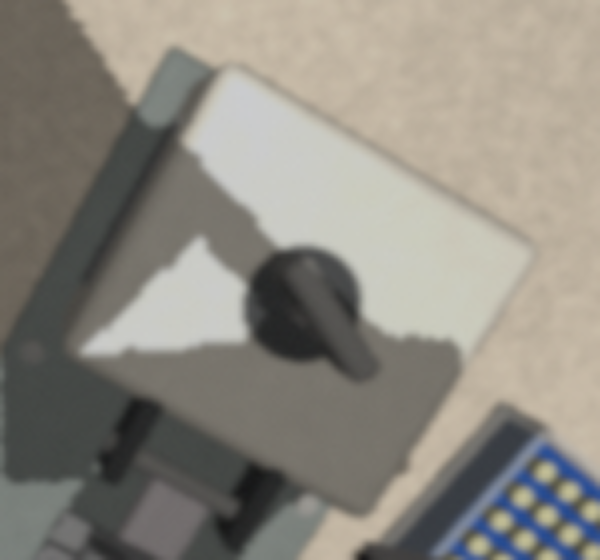

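Run:
```python
from h import *
import pickle
p=pickle.load(open("w1.pkl","rb"))
b=ray(p,[[339.5,160.5],[355.5,188]],147)[:,:2]; print(b,b.mean(0),np.linalg.norm(b[1]-b[0]),np.degrees(np.arctan2(*(b[1]-b[0])[::-1])))
c=ray(p,[[322.5,111.3],[398.7,157.5],[355.5,223.8],[284.5,183]],97)[:,:2]; print(c,c.mean(0))
for i in range(4): d=c[(i+1)%4]-c[i]; print(np.linalg.norm(d),np.degrees(np.arctan2(d[1],d[0])))
print("disc",ray(p,[[340.5,170.7]],112))
```

```text
[[522.89089492  78.96520268]
 [561.05962702  67.43166586]] [541.97526097  73.19843427] 39.87323139934572 -16.81336713373678
[[471.66597563 114.92802128]
 [592.087744   138.81235822]
 [613.38557653  31.90461075]
 [496.35339353   9.77750544]] [543.37317242  73.85562392]
122.76751951291945 11.218397091244052
109.00855075828692 -78.73321534845799
119.10558613263414 -169.2935503090436
108.00971985435585 103.21269806689388
disc [[540.45248743  72.66808037 112.        ]]
```

```bash
python3 -m crank '[{"offset":[0.015,0.022,-0.01],"spin":7},{"offset":[0.03,0.044,-0.03],"spin":14},{"offset":[0.05,0.073,-0.05],"spin":21},{"offset":[0.05,0.073,-0.08],"spin":28},{"offset":[0.05,0.073,-0.11],"spin":32},{"offset":[0.05,0.073,-0.14],"spin":32},{"offset":[0.05,0.073,-0.14],"spin":32},{"offset":[0.05,0.073,-0.14],"spin":32}]' 1
python3 - <<'E'
from h import *
import pickle
p=shot("pics/w2.png"); pickle.dump(p,open("w2.pkl","wb")); print(proj(p,[[542,73.5,147]]))
key(p)
E
```

```text
clock: 3.4
eef_pos: [542.5, 75.2, 186.0]
eef_rot: [3.14, -0.002, 2.843]
wrist_force: [-0.5, -0.2, 0.7]
finger_gap: 93.9
[[275.79503455 225.46660872]]
key 0.8 785 276.1796178343949 222.88535031847132
((540.3663940429688, 74.36195373535156), (10.694449424743652, 47.52572250366211), 73.96054077148438) [540.28225554  74.35007833]
axis 164.0966704382611 [ 2.97747921 13.63096946]
key 0.59 3888 142.32407407407408 85.19881687242798
((417.296142578125, 14.378196716308594), (60.92828369140625, 37.05186462402344), 54.60691833496094) [417.80032364  15.13362362]
axis 53.38244921948735 [ 9.21938295 15.21441561]
```

View pics/w2.png

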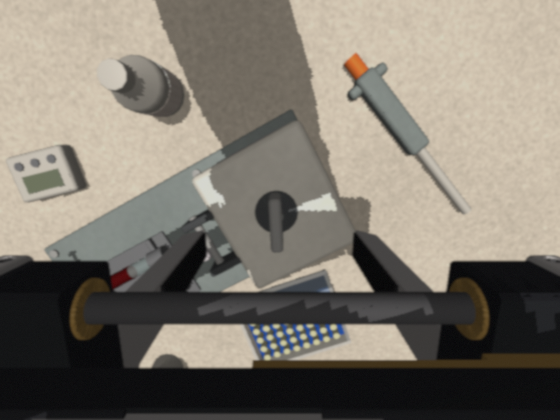

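The wrist view has the key blade upright at (276,223), between the open fingers and in line with the tool's x axis. Next: descend, grip.

```bash
python3 -m crank '[{"offset":[-0.001,-0.001,-0.02],"spin":1},{"offset":[-0.001,-0.001,-0.04],"spin":1},{"offset":[-0.001,-0.001,-0.058],"spin":1},{"offset":[-0.001,-0.001,-0.068],"spin":1},{"offset":[-0.001,-0.001,-0.068],"spin":1},{"offset":[-0.001,-0.001,-0.068],"spin":1},{"offset":[-0.001,-0.001,-0.068],"spin":1},{"offset":[-0.001,-0.001,-0.068],"spin":1}]' 1
python3 -m crank '[{"offset":[0,0,0],"spin":0},{"offset":[0,0,0],"spin":0},{"offset":[0,0,0],"spin":0},{"offset":[0,0,0],"spin":0},{"offset":[0,0,0],"spin":0},{"offset":[0,0,0],"spin":0},{"offset":[0,0,0],"spin":0},{"offset":[0,0,0],"spin":0}]' 0 40
```

```text
clock: 4.17
eef_pos: [543.3, 74.4, 121.8]
eef_rot: [3.138, 0.005, 2.861]
wrist_force: [0.4, -0.4, 0.1]
finger_gap: 94.4
clock: 4.83
eef_pos: [543.3, 74.4, 121.7]
eef_rot: [3.138, 0.005, 2.861]
wrist_force: [0.2, 0.5, 0.4]
finger_gap: 44.3
```

```bash
python3 -m crank '[{"offset":[-0.002,0,-0.004],"spin":0},{"offset":[-0.002,0,-0.004],"spin":0},{"offset":[-0.002,0,-0.004],"spin":0},{"offset":[-0.002,0,-0.004],"spin":0},{"offset":[-0.002,0,-0.004],"spin":0},{"offset":[-0.002,0,-0.004],"spin":0},{"offset":[-0.002,0,-0.004],"spin":0},{"offset":[-0.002,0,-0.004],"spin":0}]' 0 40
```

```text
clock: 5.5
eef_pos: [540.9, 73.0, 117.7]
eef_rot: [3.141, 0.004, 2.861]
wrist_force: [-3.9, -9.6, 3.0]
finger_gap: 9.5
```

```bash
python3 -m crank '[{"offset":[0,-0.001,0],"spin":-6},{"offset":[0,-0.001,0],"spin":-12},{"offset":[0,-0.001,0],"spin":-18},{"offset":[0,-0.001,0],"spin":-24},{"offset":[0,-0.001,0],"spin":-30},{"offset":[0,-0.001,0],"spin":-36},{"offset":[0,-0.001,0],"spin":-42},{"offset":[0,-0.001,0],"spin":-45}]' 0 40; python3 -c "
from cell import manip; s=manip.read_state(); print(s['moment'],s['joints'])"
```

```text
clock: 6.17
eef_pos: [541.5, 73.5, 117.8]
eef_rot: [3.138, 0.003, 2.07]
wrist_force: [5.6, 11.0, -3.8]
finger_gap: 9.8
[ 2.11568457 -1.18738991  0.17604216] [ 6.82536675e-02  3.77248165e-01  1.63230058e+00 -1.02349449e-03
  1.12748728e+00 -4.30458915e-01]
```

```bash
python3 -m crank '[{"offset":[0,0,0],"spin":-6},{"offset":[0,0,0],"spin":-12},{"offset":[0,0,0],"spin":-18},{"offset":[0,0,0],"spin":-24},{"offset":[0,0,0],"spin":-30},{"offset":[0,0,0],"spin":-36},{"offset":[0,0,0],"spin":-42},{"offset":[0,0,0],"spin":-45}]' 0 40; python3 -c "
from cell import manip; s=manip.read_state(); print(s['moment'],s['joints'])"
```

```text
clock: 6.83
eef_pos: [542.5, 73.7, 117.8]
eef_rot: [3.135, 0.002, 1.279]
wrist_force: [9.7, 2.6, -6.4]
finger_gap: 10.0
[ 0.31181275 -1.75234477  0.20530511] [ 0.06996931  0.37913868  1.62968262 -0.00399304  1.12753694  0.36362546]
```

```bash
python3 -m crank '[{"offset":[0,0,0],"spin":-4},{"offset":[0,0,0],"spin":-8},{"offset":[0,0,0],"spin":-12},{"offset":[0,0,0],"spin":-16},{"offset":[0,0,0],"spin":-20},{"offset":[0,0,0],"spin":-24},{"offset":[0,0,0],"spin":-28},{"offset":[0,0,0],"spin":-28}]' 0 40; python3 -c "
from cell import manip; s=manip.read_state(); print(s['moment'],s['joints'])"
```

```text
clock: 7.5
eef_pos: [543.2, 73.4, 117.8]
eef_rot: [3.134, 0.001, 0.786]
wrist_force: [6.1, -1.8, -3.5]
finger_gap: 9.7
[-0.35247794 -0.93271874  0.00949532] [ 0.07060765  0.3809962   1.62708251 -0.00682777  1.12906807  0.85880098]
```

```bash
python3 -m crank '[{"offset":[0,0,0],"spin":-1},{"offset":[0,0,0],"spin":-2},{"offset":[0,0,0],"spin":-3},{"offset":[0,0,0],"spin":-4},{"offset":[0,0,0],"spin":-5},{"offset":[0,0,0],"spin":-6},{"offset":[0,0,0],"spin":-6},{"offset":[0,0,0],"spin":-6}]' 0 40; python3 -c "
from cell import manip; s=manip.read_state(); print(s['moment'],s['joints'])"
```

```text
clock: 8.17
eef_pos: [543.3, 73.3, 117.8]
eef_rot: [3.134, 0.001, 0.681]
wrist_force: [4.8, -2.8, -2.9]
finger_gap: 9.6
[-0.39007255 -0.67355575  0.46993195] [ 0.0707424   0.38146413  1.62650635 -0.0076126   1.12958379  0.96370121]
```

Moment jumped to 0.47 N m after 2.18 rad of turning, which matches the stop. Release and move over the latch.

```bash
python3 -m crank '[{"offset":[0,0,0],"spin":0},{"offset":[0,0,0],"spin":0},{"offset":[0,0,0],"spin":0},{"offset":[0,0,0.01],"spin":0},{"offset":[0,0,0.04],"spin":0},{"offset":[0,0,0.07],"spin":7},{"offset":[0,-0.01,0.1],"spin":14},{"offset":[0,-0.04,0.12],"spin":21}]' 1
python3 -m crank '[{"offset":[0,-0.03,0],"spin":7},{"offset":[0,-0.06,0],"spin":14},{"offset":[0,-0.09,0],"spin":21},{"offset":[0,-0.12,0],"spin":28},{"offset":[0.005,-0.15,0],"spin":35},{"offset":[0.01,-0.18,-0.005],"spin":41},{"offset":[0.015,-0.2,-0.01],"spin":41},{"offset":[0.015,-0.2,-0.02],"spin":41}]'
python3 - <<'E'
from h import *
import pickle
s=manip.read_state();print(s["eef_pos"],s["eef_rot"],s["wrist_force"])
p=shot("pics/w3.png"); pickle.dump(p,open("w3.pkl","wb")); print(proj(p,[[558,-195.4,138]]))
for n in("latch_grip","latch"): print(n,[(np.round(d["location"]),round(d["conf"],2)) for d in manip.search_frame(p,n)[:2]])
key(p)
E
```

```text
clock: 8.83
eef_pos: [543.6, 35.2, 241.7]
eef_rot: [3.131, -0.002, 1.057]
wrist_force: [0.1, 0.2, 0.6]
finger_gap: 59.6
clock: 9.5
eef_pos: [558.9, -168.1, 222.7]
eef_rot: [3.13, -0.0, 1.77]
wrist_force: [-0.3, -0.7, 0.5]
finger_gap: 93.6
[ 558.89181172 -168.08302435  222.65258526] [ 3.12982313e+00 -4.04924505e-04  1.76954195e+00] [-0.34074038 -0.74927754  0.50015396]
[[270.66844445 239.28798734]]
latch_grip [(array([ 559., -187.,  125.]), 0.65)]
latch [(array([ 559., -190.,  123.]), 0.97)]
```

View pics/w3.png

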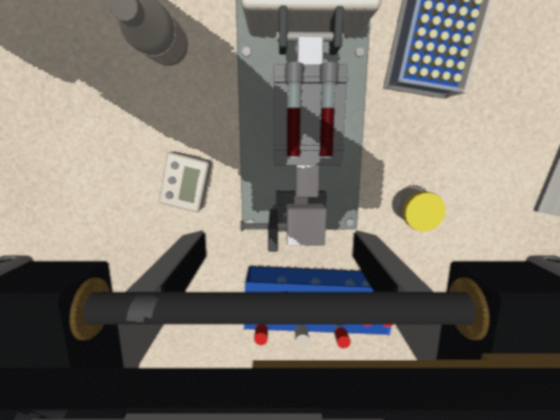

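Run:
```python
from h import *
import pickle
p=pickle.load(open("w3.pkl","rb"))
a=np.radians(11.2);R=np.array([[np.cos(a),-np.sin(a)],[np.sin(a),np.cos(a)]]);o=np.array([564.2,-41.3])
for z in(97,138):
    X=[np.r_[o+R@np.array([-36+sx*5,-150+sy*12]),z] for sx in(-1,1) for sy in(-1,1)]; print(z,proj(p,X).round())
im=p["pixels"][190:265,240:340,::-1]; cv2.imwrite("pics/w3c.png",cv2.resize(im,None,fx=6,fy=6,interpolation=cv2.INTER_CUBIC))
t=manip.camera("top"); E=np.linalg.inv(t["extrinsics"]); t["T"]=E; key(t)
im=t["pixels"][180:290,235:405,::-1]; cv2.imwrite("pics/t2c.png",cv2.resize(im,None,fx=4,fy=4,interpolation=cv2.INTER_CUBIC))
```

```text
97 [[267. 237.]
 [267. 216.]
 [276. 237.]
 [276. 216.]]
138 [[265. 251.]
 [265. 227.]
 [276. 251.]
 [276. 227.]]
key 0.61 55 276.1272727272727 245.21818181818182
((542.1824951171875, 72.27208709716797), (33.95677947998047, 10.07418155670166), 37.35356140136719) [541.67766599  72.23360262]
axis -137.96532753977743 [2.71238148 9.51355614]
```

View pics/w3c.png

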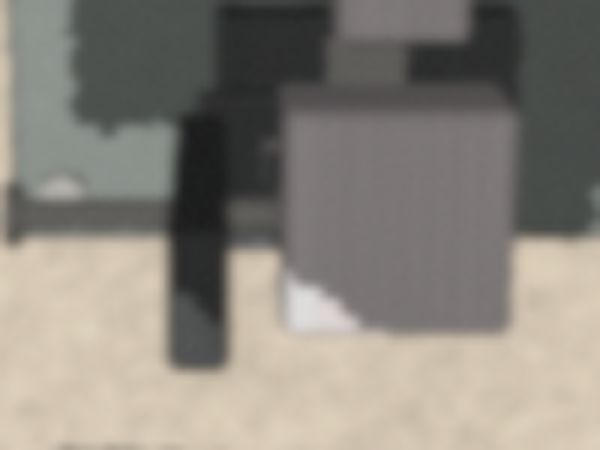

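View pics/t2c.png

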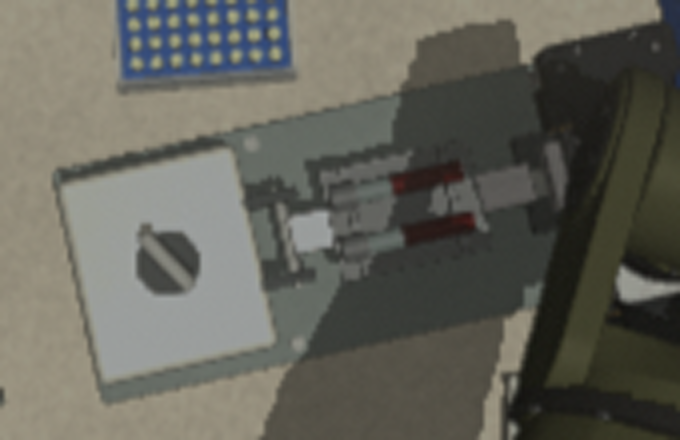

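Key axis is -138°, i.e. fully wound (expected -137.8°). The latch tab sits at about (273,240) px, 2 mm towards +x of my estimate. Going down on it.

```bash
python3 -m crank '[{"offset":[0.001,-0.013,-0.01],"spin":0},{"offset":[0.001,-0.026,-0.03],"spin":0},{"offset":[0.001,-0.026,-0.055],"spin":0},{"offset":[0.001,-0.026,-0.08],"spin":0},{"offset":[0.001,-0.026,-0.1],"spin":0},{"offset":[0.001,-0.026,-0.116],"spin":0},{"offset":[0.001,-0.026,-0.116],"spin":0},{"offset":[0.001,-0.026,-0.116],"spin":0}]' 1
python3 -m crank '[{"offset":[0,0,0],"spin":0},{"offset":[0,0,0],"spin":0},{"offset":[0,0,0],"spin":0},{"offset":[0,0,0],"spin":0},{"offset":[0,0,0],"spin":0},{"offset":[0,0,0],"spin":0},{"offset":[0,0,0],"spin":0},{"offset":[0,0,0],"spin":0}]' 0 30
python3 -m crank '[{"offset":[0,0,0],"spin":0},{"offset":[0,0,0],"spin":0},{"offset":[0,0,0],"spin":0},{"offset":[0,0,0],"spin":0},{"offset":[0,0,0],"spin":0},{"offset":[0,0,0],"spin":0},{"offset":[0,0,0],"spin":0},{"offset":[0,0,0],"spin":0}]' 0 30
```

```text
clock: 10.47
eef_pos: [559.5, -189.9, 106.3]
eef_rot: [3.131, -0.002, 1.773]
wrist_force: [0.2, 0.1, 0.6]
finger_gap: 94.3
clock: 11.13
eef_pos: [559.5, -189.9, 106.3]
eef_rot: [3.131, -0.002, 1.774]
wrist_force: [0.4, -0.4, 0.3]
finger_gap: 44.1
clock: 11.8
eef_pos: [558.3, -190.2, 106.1]
eef_rot: [3.134, -0.002, 1.773]
wrist_force: [-9.1, -0.6, 4.9]
finger_gap: 9.5
```

```bash
python3 -m crank '[{"offset":[-0.005,-0.001,0],"spin":0},{"offset":[-0.01,-0.002,0],"spin":0},{"offset":[-0.015,-0.003,0],"spin":0},{"offset":[-0.02,-0.004,0],"spin":0},{"offset":[-0.025,-0.005,0],"spin":0},{"offset":[-0.025,-0.005,0],"spin":0},{"offset":[-0.025,-0.005,0],"spin":0},{"offset":[-0.025,-0.005,0],"spin":0}]' 0 35
```

```text
clock: 12.47
eef_pos: [533.4, -195.1, 106.2]
eef_rot: [3.133, -0.002, 1.773]
wrist_force: [6.4, -0.0, -3.8]
finger_gap: 9.7
```

Spring reaction of 6.4 N means about 26 mm of slide. Lifting along the hinge arc.

```bash
python3 -m crank '[{"offset":[0,0.001,0.0048],"spin":0},{"offset":[0,0.002,0.0095],"spin":0},{"offset":[-0.001,0.0035,0.014],"spin":0},{"offset":[-0.001,0.005,0.019],"spin":0},{"offset":[-0.0015,0.0065,0.0235],"spin":0},{"offset":[-0.0015,0.008,0.028],"spin":0},{"offset":[-0.002,0.01,0.0325],"spin":0},{"offset":[-0.002,0.0115,0.037],"spin":0}]' 0 35
```

```text
clock: 13.13
eef_pos: [531.4, -183.4, 143.0]
eef_rot: [3.133, -0.002, 1.773]
wrist_force: [5.7, 2.1, -5.4]
finger_gap: 9.6
```

```bash
python3 -m crank '[{"offset":[0,0.002,0.005],"spin":0},{"offset":[-0.001,0.004,0.009],"spin":0},{"offset":[-0.001,0.006,0.0135],"spin":0},{"offset":[-0.0015,0.0085,0.0175],"spin":0},{"offset":[-0.002,0.011,0.022],"spin":0},{"offset":[-0.003,0.014,0.027],"spin":0},{"offset":[-0.004,0.017,0.032],"spin":0},{"offset":[-0.004,0.017,0.032],"spin":0}]' 0 35
python3 -m crank '[{"offset":[0,0,0],"spin":0},{"offset":[0,0,0],"spin":0},{"offset":[0,0,0],"spin":0},{"offset":[0,0,0],"spin":0},{"offset":[0,0,0],"spin":0},{"offset":[0,0,0],"spin":0},{"offset":[0,0,0],"spin":0},{"offset":[0,0,0],"spin":0}]' 0 35
python3 - <<'E'
from h import *
p=shot("pics/w4.png")
t=manip.camera("scene"); print([(np.round(d["location"]),round(d["conf"],2)) for d in manip.search_frame(t,"latch")[:2]])
im=t["pixels"][120:270,110:350,::-1]; im=cv2.resize(im,(640,400),interpolation=cv2.INTER_CUBIC); cv2.imwrite("pics/s4c.png",im)
for n in("timer","pot","bottle","tip_box","tube_rack","pipette"): print(n,[np.round(d["location"]) for d in manip.search_frame(t,n)[:1]])
E
```

```text
clock: 13.8
eef_pos: [527.5, -165.8, 175.5]
eef_rot: [3.132, -0.002, 1.774]
wrist_force: [5.5, 0.4, -4.5]
finger_gap: 9.9
clock: 14.47
eef_pos: [527.5, -165.9, 175.2]
eef_rot: [3.131, -0.002, 1.774]
wrist_force: [5.7, -0.3, -3.4]
finger_gap: 9.4
[(array([ 535., -184.,  154.]), 0.62)]
timer [array([ 432., -185.,   24.])]
pot [array([ 749., -149.,   50.])]
bottle [array([404., -10.,  67.])]
tip_box [array([711.,  51.,  39.])]
tube_rack [array([ 656., -292.,   55.])]
pipette [array([506., 233.,  20.])]
```

View pics/s4c.png

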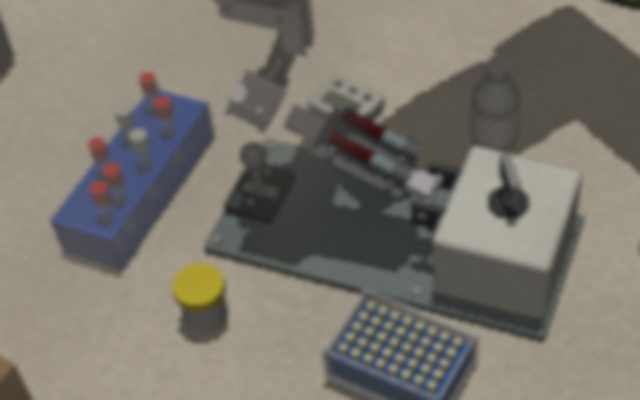

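View pics/w4.png

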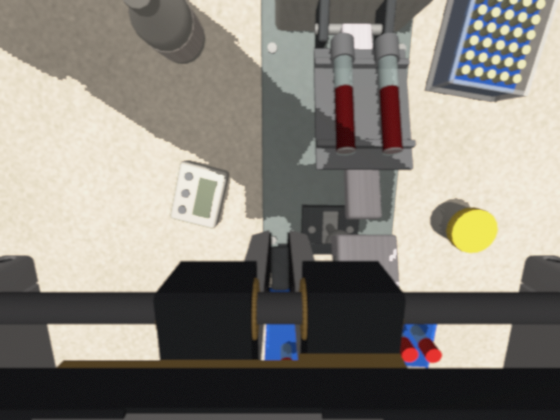

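The arm is clear of the ball (ball at about (255,155) in the scene crop). The fingers still hold the tab, and the bystanders haven't moved.

```bash
python3 -c "
from cell import manip
s=manip.read_state(); print(s['eef_pos'],s['wrist_force'],s['finger_gap'],abs(s['qd']).max()); print(manip.sign_off())"
```

```text
[ 527.5101793  -165.93127927  175.22468961] [ 6.76225121  0.42960973 -4.32737951] 10.223704721878175 0.0014135607163464456
the job is handed in; nothing more can be done
None
```

I wound the key to its stop, pulled the latch and lifted the arm off its ball. The job was handed in at about 15 s with the gripper still holding the arm up. No verdict was reported.

- **Key:** I wound it in one grip, turning about 2.18 rad until the moment jumped to 0.47 N m. The top camera then showed the blade at -138°, where -137.8° is expected at the stop.
- **Latch:** it was pulled about 25 mm before any lift. The 6.4 N spring force agrees with about 26 mm.
- **Lift:** the tool rose 69 mm along the hinge arc, which is about 0.38 rad at the arm. The pictures show the ball exposed and the tab held in the fingers. At hand-in the joints were practically still, with a load of about 4 N down and 6 to 7 N sideways.
- **Bystanders:** none was seen to move. All were within about 5 mm of their first reading except the timer, which read about 14 mm off; I put that down to detector noise or the arm partly hiding it, because nothing came near it.
- **Small mismatch:** the gripper held the tab about 4 mm off-centre along its width. The grip held throughout.

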